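Stack the nested parts trays over the chair feet

ROBOT

A 6-joint arm with a two-finger parallel gripper is mounted at the origin on the work surface. World frame = base frame: x ahead of the robot, y to its left, z up, the work surface at z = 0. Lengths are in m, angles in degrees, forces in N, time in s.
With the tool pointing down it reaches from about 0.4 to 0.825 m from the base axis. Payload 7 kg.
Tool frame: the origin (TCP) lies at the very end of the fingers, on their centre line; the grasp point (between the pads) lies 19 mm behind it; y points along the fingers, x is the direction in which the jaws open and shut, and the axes are right-handed (so a half turn about y gives the same grasp; the last joint's range is limited). The gripper opens to 88 mm and grips with 3 to 60 N. Pads are 19 mm wide; open, the fingers measure 130 mm over their backs; the gripper's body (78 mm by 193 mm) begins 47 mm behind the grasp point.
Start: joints at [82.053, 20.546, 0.682, 0, -70.136, -16.507], TCP at [0.279, 0.614, 0.205] pointing down, gripper open.
Joint ranges: [-176.03, 176.03], [-82.01, 121.73], [-58.28, 71.71], [-173.87, 95.51], [-174.79, -0.11], [-173.66, 173.66]. Speed limits (degrees/s): [136.94, 136.94, 172.46, 180, 180, 180].

INTERFACE

Orientations are given as [roll, pitch, yaw] about the fixed x, y, z axes, in that order (R = Rz(yaw) Ry(pitch) Rx(roll)).
In Python, from plant import ctrl gives the robot as it stands.
- The arm moves only by the shell command python3 -m crank 'ROWS'. ROWS is JSON, a list that holds one entry, the list of rows, each a list of 5 numbers: the closure, from -1 (fully open) to 1 (shut), then the shift along the tool's x, y, z in mm, then the turn about the tool's y in rad. In form: [[[claw, x, y, z, turn], ...]]. A call has 1 to 12 rows; each row is the pose to reach, as a shift and turn from the pose commanded when the call began, along the tool's axes at that moment; what a row does not reach only later rows make up. A row lasts 1/8 s, in which the tool goes at most 62.5 mm and 10.7 degrees, less where a joint would pass 70% of its speed; a pose out of reach is approached as far as the arm can. A call with a gripper value outside its range is refused whole. The fingers move at their own pace and stop on an object; the grip force is fixed at half the most. Time passes only in rows, so rows that repeat a pose let the fingers close. It gives the time, the measured TCP pose, the force and the opening at its end, in the units of the state.
- ctrl.get_obs(): the state, without advancing time (a new reading comes with each control period).
- ctrl.snapshot(name): name is "scene" or "top" or "wrist"; returns the picture (384x512x3 uint8, red, green, blue); there is no depth.
- ctrl.camera_model(name): a dict with "fx", "fy", "cx", "cy" (pixels), "origin" and "orientation" of the camera in the world; the wrist camera has in their place "hand_eye" (4x4, takes a point from camera to tool coordinates, whose origin is the TCP and whose axes are the tool frame's). Camera axes: x right, y down, z forward; pixel columns grow to the right and rows downward; lengths in m; the calibration is good to about 2 mm. A picture is of the moment at which its call begins: read the wrist's pose just before it. camera_model takes no time and is no camera call.
- ctrl.close_job(): hands the job in, once; it reports no verdict.
Trained networks look in the newest picture that a camera, given by its name, has taken for a name from the list of things; names that differ only in an ending like _2 or _b are one class to them, and where a whole thing is asked for, a point or a joint stands for the part that bears it (a point fixed in the world has none). Each returns a list of dicts, best first, with "confidence" (0 to 1); they miss things now and then, are a little off and sometimes report something else, mostly with a low value. They report only what shows in the picture. A call takes as long as a camera call. They do not tell look-alikes from the thing itself.
- ctrl.find_in(camera, name): "extent" ([left, top, width, height] in pixels, round what is visible of it).
The state is a dict: "clock": time; "joint_pos": joint angles; "qvel": joint speeds; "tau": joint torques, N m; "tool_pos": TCP position; "orientation": TCP orientation; "force": force on the tool from outside, world axes, zero at the start; "moment": the same for the moment, N m; "opening": finger opening in m.
Only numpy, scipy, OpenCV 4.12 (cv2) and the standard library are available. Lean on these libraries where they do the work, as an engineer would, in place of code of your own. Each camera call takes 0.05 s, during which the arm holds its last target.

TASK

Stack the two empty trays from the sloping rack on the tray that holds the chair feet, each turned half a turn to the tray below it so that it stands on the ledges instead of nesting: orange ends alternate, and all three stand level as one tower. The feet stay in their tray, that tray stays where it stands, and the bottle, jar and hand plane are left alone.

Things in the scene. Friction and masses are not known exactly. Their poses are not given: they have to be found in the camera images.
- tray_loaded: blue open tray, 0.3 kg, on the bench with two wooden feet in it. 160 long (x), 60 wide (y), 60 high (z); origin at the centre of its underside; +x towards the orange end. From 25 to 60 up it is a straight flat-sided band 160 x 60 with 4 mm walls (can be gripped across its 60 mm width); below that a tub 143 x 43. All three trays have the same shape
- tray_upper: empty tray, 0.16 kg, upper of the two nested in the rack; size and axes as tray_loaded. Same way round as tray_lower, its step rests on that one's rim, 35 mm above it along its z; draw it out 27 mm or more along its own z. Turned half a turn on another tray, it stands 52 mm above it on the ledges, its tub 8 mm inside the rim with 4.5 mm play all round
- tray_lower: empty tray, 0.16 kg, lower one in the rack; size and axes as tray_loaded. It lies loose on the board, orange end up the slope, between 18 mm high side strips and against an 18 mm stop at its low end; lift it along its own z
- tray_loaded_end (a point): middle of the top edge of tray_loaded's orange end wall: 80 mm along its x, 60 mm up. Inside every tray ledge tops lie 52 mm up: one mid-way across the orange end, two in the corners of the plain end; underneath, two corner feet at the orange end and one middle foot at the plain end
- tray_upper_end (a point): middle of the top edge of tray_upper's orange end wall, 80 mm from its origin along its x and 60 mm up
- tray_lower_end (a point): middle of the top edge of tray_lower's orange end wall, 80 mm from its origin along its x and 60 mm up
- rack: fixed wooden rack, 170 x 110 mm foot, its board sloping 30 degrees: the low end is on its -x side (nearest the robot), so the trays in it lean with their open tops 30 degrees towards its -x, their own x straight up the slope. Origin on the bench under its middle; the board's middle is 78 mm up and its high end 120 mm
- foot1: turned wooden chair foot, 30 mm across, 40 mm high, standing loose in tray_loaded; origin at the centre of its underside
- foot2: as foot1
- bottle: upright amber bottle, 58 mm across, 180 mm high, off one end of tray_loaded: bystander; origin at the centre of its underside
- jar: upright glass jar with a steel cap, 60 mm across, 85 mm high, off the other end of tray_loaded: bystander; origin at the centre of its underside
- plane: small wooden hand plane, 150 x 45 mm, 80 mm high to the top of its iron, lying beside tray_loaded on the side away from the robot: bystander; origin at the centre of its underside
Not all that is in view belongs to the job. Leave any green look-alike of the tray_lower alone. What is shaped like the tray_upper but purple is not meant.

How it is judged (in metres and radians):
On the way:
1. one empty tray stands on the ledges of the loaded tray, turned half a turn to it (((z of tray_upper in the frame of tray_loaded between 0.0485 and 0.0555 m and angle between tray_upper's own z axis and vertical below 0.06 rad and x of tray_upper_end in the frame of tray_loaded below -0.06 m and x of tray_upper in the frame of tray_loaded between -0.007 and 0.007 m and y of tray_upper in the frame of tray_loaded between -0.007 and 0.007 m) or (z of tray_lower in the frame of tray_loaded between 0.0485 and 0.0555 m and angle between tray_lower's own z axis and vertical below 0.06 rad and x of tray_lower_end in the frame of tray_loaded below -0.06 m and x of tray_lower in the frame of tray_loaded between -0.007 and 0.007 m and y of tray_lower in the frame of tray_loaded between -0.007 and 0.007 m))), for 0.2 s.
At the end, for the whole second after the job is handed in: Both empty trays stand in one tower on the loaded tray, each turned half a turn to the one below, 48.5 to 55.5 mm above it (underside to underside), within 7 mm of it in its x and y, level within 0.06 rad; both feet in the loaded tray; trays at rest (linear speed of each of tray_loaded, tray_upper, tray_lower below 0.02 m/s and angle between tray_loaded's own z axis and vertical below 0.04 rad and z of foot1 in the frame of tray_loaded between -0.002 and 0.045 m and x of foot1 in the frame of tray_loaded between -0.062 and 0.062 m and y of foot1 in the frame of tray_loaded between -0.024 and 0.024 m and z of foot2 in the frame of tray_loaded between -0.002 and 0.045 m and x of foot2 in the frame of tray_loaded between -0.062 and 0.062 m and y of foot2 in the frame of tray_loaded between -0.024 and 0.024 m and ((z of tray_upper in the frame of tray_loaded between 0.0485 and 0.0555 m and angle between each of tray_upper, tray_lower's own z axis and vertical below 0.06 rad and x of tray_upper_end in the frame of tray_loaded below -0.06 m and x of tray_upper in the frame of tray_loaded between -0.007 and 0.007 m and y of tray_upper in the frame of tray_loaded between -0.007 and 0.007 m and z of tray_lower in the frame of tray_upper between 0.0485 and 0.0555 m and x of tray_lower_end in the frame of tray_upper below -0.06 m and x of tray_lower in the frame of tray_upper between -0.007 and 0.007 m and y of tray_lower in the frame of tray_upper between -0.007 and 0.007 m) or (z of tray_lower in the frame of tray_loaded between 0.0485 and 0.0555 m and angle between each of tray_lower, tray_upper's own z axis and vertical below 0.06 rad and x of tray_lower_end in the frame of tray_loaded below -0.06 m and x of tray_lower in the frame of tray_loaded between -0.007 and 0.007 m and y of tray_lower in the frame of tray_loaded between -0.007 and 0.007 m and z of tray_upper in the frame of tray_lower between 0.0485 and 0.0555 m and x of tray_upper_end in the frame of tray_lower below -0.06 m and x of tray_upper in the frame of tray_lower between -0.007 and 0.007 m and y of tray_upper in the frame of tray_lower between -0.007 and 0.007 m))); the robot touches nothing.
It fails at once if the bottle, jar or hand plane is shifted more than 25 mm or tipped more than 0.3 rad (distance of any of bottle, jar, plane from where it was at the start of the episode above 0.025 m or angle between any of bottle, jar, plane's own z axis and vertical above 0.3 rad).
It fails at once if the loaded tray is shifted more than 40 mm (distance of tray_loaded from where it was at the start of the episode above 0.04 m).
It also fails if it takes over 61 s, if anything falls off the work surface, if the arm or the gripper's body presses on something with over 40 N, if the wrist force passes 120 N, or if a joint passes its speed limit or range.

## Working session

There is one attempt and no reset: what is moved stays moved. The work goes in short steps, Python scripts to look and compute and a shell command to move; the robot and the scene stay as the last step left them, time stands still between calls to the robot, and variables do not carry over. Pictures are saved under pics/ and viewed, and the job is handed in when it is done.

```bash
ls; mkdir -p pics; python3 - <<'E'
from plant import ctrl
import cv2,json
o=ctrl.get_obs(); print(o)
for n in("scene","top","wrist"):
    im=ctrl.snapshot(n); cv2.imwrite(f"pics/a_{n}.png",cv2.cvtColor(im,cv2.COLOR_RGB2BGR)); print(n,ctrl.camera_model(n))
E
```

```text
pics
{'clock': 0.0, 'joint_pos': array([ 8.20537415e+01,  2.05924983e+01,  6.33182544e-01, -1.94969753e-02,
       -7.01357820e+01, -1.65083009e+01]), 'qvel': array([-0.07129474, -0.01183909, -0.03060534, -0.02800193, -0.02744857,
        0.06475918]), 'tau': array([ 9.32959629e-04, -5.82719707e+01,  2.93070710e+01,  6.99750736e+00,
        6.99098004e-03, -1.50454903e-04]), 'tool_pos': array([0.27922882, 0.61395526, 0.20360819]), 'orientation': array([-8.99905478e+01, -9.63860504e-02, -1.14461208e+02]), 'force': array([ 0.42269544, -0.87248734, -0.47255822]), 'moment': array([-0.00221537, -0.02188832,  0.0159021 ]), 'opening': 0.08745938364319551}
scene {'fx': 365.7406891971334, 'fy': 365.7406891971334, 'cx': 258.818637087911, 'cy': 191.66120178976922, 'origin': array([1.38187635, 0.17352008, 0.6610293 ]), 'orientation': array([-122.4577879 ,   -0.70161076,  101.05854055])}
top {'fx': 379.69659582809396, 'fy': 379.69659582809396, 'cx': 254.76022506002772, 'cy': 189.7959952079349, 'origin': array([0.40546777, 0.03109068, 1.15833929]), 'orientation': array([-169.41473493,    0.79164574,  -91.00780525])}
wrist {'fx': 285.02644691764715, 'fy': 285.02644691764715, 'cx': 261.4982575830485, 'cy': 192.29719058424297, 'hand_eye': array([[ 9.99999545e-01,  2.66077638e-04,  9.16320430e-04,
        -7.63102667e-04],
       [-8.24040444e-04, -2.43317981e-01,  9.69946226e-01,
        -1.78495079e-01],
       [ 4.81038238e-04, -9.69946539e-01, -2.43317651e-01,
         6.41706872e-02],
       [ 0.00000000e+00,  0.00000000e+00,  0.00000000e+00,
         1.00000000e+00]])}
```

View pics/a_scene.png

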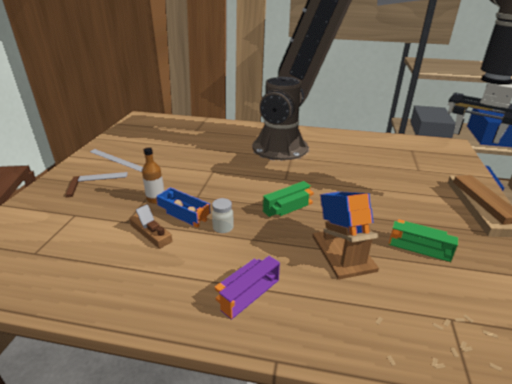

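View pics/a_top.png

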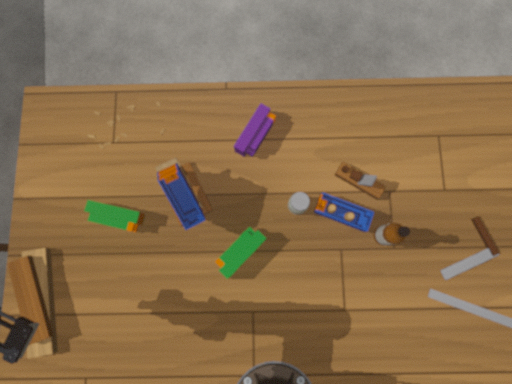

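View pics/a_wrist.png

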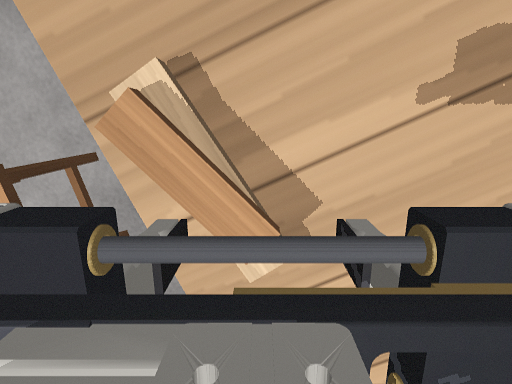

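Top picture: blue trays in the rack near (181,196), with the orange end at the upper left (168,173). The loaded tray with its feet is near (344,212), orange end left (321,203). The jar is at (298,203), the bottle at (388,234) and the plane at (360,180). The look-alikes are green at (112,215) and (240,252) and purple at (255,130); all of these stay untouched.

```bash
cat > h.py <<'E'
import numpy as np,cv2
from scipy.spatial.transform import Rotation as R
from plant import ctrl
def cam(n,obs=None):
    m=ctrl.camera_model(n)
    K=np.array([[m['fx'],0,m['cx']],[0,m['fy'],m['cy']],[0,0,1]])
    if 'hand_eye' in m:
        H=np.array(m['hand_eye']);T=np.eye(4);T[:3,:3]=R.from_euler('xyz',obs['orientation'],degrees=True).as_matrix();T[:3,3]=obs['tool_pos'];T=T@H
        return K,T[:3,:3],T[:3,3]
    return K,R.from_euler('xyz',m['orientation'],degrees=True).as_matrix(),np.array(m['origin'])
def proj(c,P):
    K,Rm,t=c;q=(np.atleast_2d(P)-t)@Rm@K.T;return q[:,:2]/q[:,2:]
def atz(c,uv,z):
    K,Rm,t=c;uv=np.atleast_2d(uv);d=np.c_[uv,np.ones(len(uv))]@np.linalg.inv(K).T@Rm.T
    return t+d*((z-t[2])/d[:,2])[:,None]
def save(im,n,box=None,s=1):
    im=cv2.cvtColor(im,cv2.COLOR_RGB2BGR)
    if box: x,y,w,h=box; im=im[y:y+h,x:x+w]
    cv2.imwrite('pics/'+n,cv2.resize(im,None,fx=s,fy=s,interpolation=cv2.INTER_CUBIC))
E
python3 - <<'E'
from h import *
top=cv2.cvtColor(cv2.imread('pics/a_top.png'),cv2.COLOR_BGR2RGB);sc=cv2.cvtColor(cv2.imread('pics/a_scene.png'),cv2.COLOR_BGR2RGB)
save(top,'c1.png',(140,145,90,100),6);save(top,'c2.png',(280,155,130,95),6)
save(sc,'c3.png',(300,170,100,115),5);save(sc,'c4.png',(120,145,130,110),6)
ct=cam('top')
for n in('tray_loaded','tray_upper','rack','foot1','bottle','jar','plane'):
    print(n,[([round(float(v)) for v in d['extent']],round(d['confidence'],2)) for d in ctrl.find_in('top',n)][:5])
E
```

```text
tray_loaded [([314, 193, 60, 40], 0.63)]
tray_upper [([160, 167, 43, 60], 0.93), ([233, 105, 42, 49], 0.91), ([326, 204, 11, 9], 0.48)]
rack [([155, 159, 58, 66], 0.67)]
foot1 [([325, 203, 9, 9], 0.57), ([346, 212, 7, 12], 0.47)]
bottle [([374, 218, 38, 25], 0.85)]
jar [([287, 193, 23, 20], 0.77)]
plane [([337, 162, 49, 37], 0.66)]
```

View pics/c1.png

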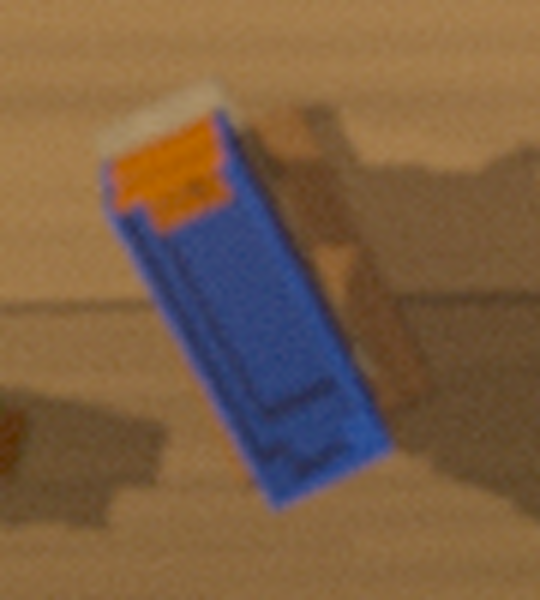

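View pics/c2.png

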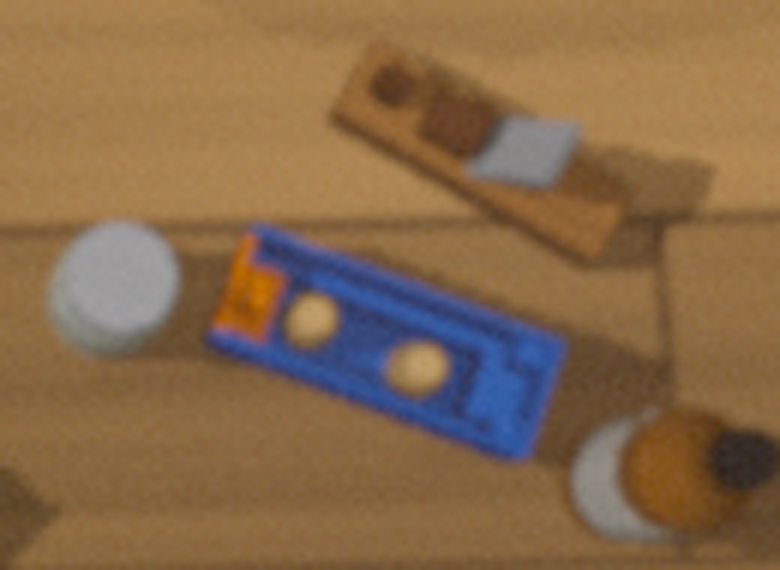

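View pics/c3.png

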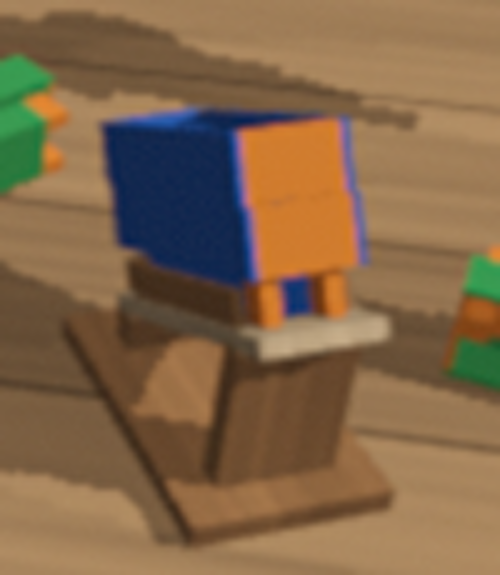

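View pics/c4.png

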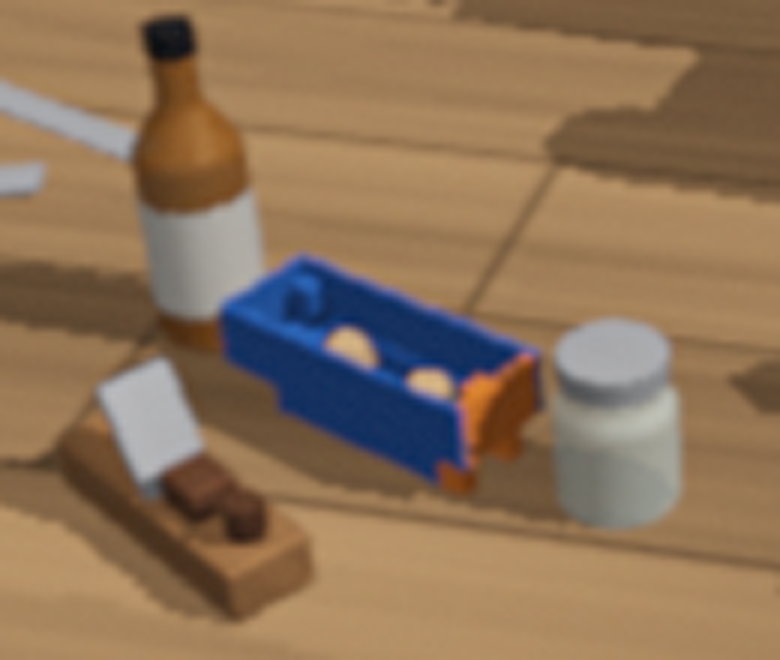

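```bash
cat >> h.py <<'E'
from scipy.optimize import least_squares
RIM=np.array([[80,30,60],[80,-30,60],[-80,30,60],[-80,-30,60]])/1000.  # orange +y, orange -y, plain +y, plain -y
def Tray(p,tilt): # p x,y,z,yaw ; tilt raises +x end
    return R.from_euler('zy',[p[3],-tilt]).as_matrix(),np.array(p[:3])
def pts(p,tilt,P=RIM):
    Rm,t=Tray(p,tilt);return P@Rm.T+t
def px(q,off,s): return (np.array(q,float)+.5)/s-.5+np.array(off)
E
python3 - <<'E'
from h import *
ct,cs=cam('top'),cam('scene')
# loaded
T=px([(212,338),(255,228),(522,460),(562,345)],(280,155),6)
S=px([(537,352),(463,402),(305,258),(225,305)],(120,145),6)
# orientation: orange end towards +y ; its +y side is ... tray x=+Yw => tray y=-Xw (towards robot)
f=lambda p:np.r_[(proj(ct,pts([p[0],p[1],0,p[2]],0))-T).ravel(),(proj(cs,pts([p[0],p[1],0,p[2]],0))-S).ravel()]
r=least_squares(f,[.6,-.2,1.57]);print('loaded',r.x,np.degrees(r.x[2]));print(r.fun.reshape(-1,2).round(1))
print(atz(ct,T,.06).round(3).tolist());print(atz(cs,S,.06).round(3).tolist())
# upper; orange end up image => +x world
T=px([(108,165),(222,112),(275,507),(388,448)],(140,145),6)
S=px([(350,118),(238,128),(105,124)],(300,170),5)
P2=RIM[[0,1,3]]
# S: camera from +x looking back: left in image= -y
t=np.radians(30)
f=lambda p:np.r_[(proj(ct,pts(p,t))-T).ravel(),(proj(cs,pts(p,t,P2))-S).ravel()]
r=least_squares(f,[.6,.2,.12,.3]);print('upper',r.x,np.degrees(r.x[3]));print(r.fun.reshape(-1,2).round(1))
E
```

```text
loaded [ 0.54059928 -0.21390905  1.1768455 ] 67.42828023992193
[[-0.9  0.5]
 [-1.  -0.1]
 [-0.   0.4]
 [-0.1  0.3]
 [ 0.6 -0.2]
 [-1.   1.4]
 [-0.3 -1. ]
 [-1.5 -0.2]]
[[0.545, -0.131, 0.06], [0.599, -0.155, 0.06], [0.483, -0.276, 0.06], [0.538, -0.3, 0.06]]
[[0.545, -0.13, 0.06], [0.592, -0.151, 0.06], [0.488, -0.273, 0.06], [0.538, -0.294, 0.06]]
upper [0.60726753 0.23883848 0.1126354  0.37487465] 21.47873501630956
[[-0.8  2. ]
 [ 0.8  2.3]
 [-1.5 -3.3]
 [-0.5 -1.3]
 [ 0.1  3.9]
 [-1.2 -0.5]
 [-0.6 -4.4]]
```

```bash
cat > fit.py <<'E'
from h import *
ct,cs=cam('top'),cam('scene')
t=np.radians(30)
Pt=np.r_[RIM[2:],np.array([[80,30,-10],[80,-30,-10]])/1000]
T=px([(275,507),(388,448),(108,165),(222,112)],(140,145),6)
S=px([(350,118),(238,128),(105,124),(250,280),(365,264)],(300,170),5)
Ps=np.r_[RIM[[0,1,3]],np.array([[80,-30,-10],[80,30,-10]])/1000]
f=lambda p:np.r_[(proj(ct,pts(p,t,Pt))-T).ravel(),(proj(cs,pts(p,t,Ps))-S).ravel()]
r=least_squares(f,[.6,.2,.12,.3]);p=r.x;print('upper',p,np.degrees(p[3]));print(r.fun.reshape(-1,2).round(1))
def box(p): return pts(p,t,np.array([[sx*80,sy*30,z] for z in(60,25,-10) for sx,sy in((1,1),(1,-1),(-1,-1),(-1,1))])/1000)
for n,c,b,s in(('top',ct,(140,145,90,100),6),('scene',cs,(300,170,100,115),5)):
    im=cv2.imread(f'pics/a_{n}.png');x,y,w,h=b
    im=cv2.resize(im[y:y+h,x:x+w],None,fx=s,fy=s)
    q=((proj(c,box(p))-[x,y]+.5)*s-.5)
    for k,col in((0,(0,255,255)),(4,(0,255,0)),(8,(255,255,255))): cv2.polylines(im,[q[k:k+4].astype(int)],True,col,1)
    cv2.imwrite(f'pics/o_{n}.png',im)
Rm,o=Tray(p,t)
print('board-height at tray origin lower', o-Rm[:,2]*.035)
E
python3 fit.py
```

```text
upper [0.59752644 0.24378973 0.1090734  0.4620011 ] 26.47071308272317
[[-0.4  0.2]
 [-0.3  0.7]
 [ 2.1  0.2]
 [ 1.5 -0.6]
 [ 3.7  3.3]
 [ 4.  -0.8]
 [-0.7 -5.1]
 [-2.  -1.4]
 [-2.9  3.3]]
board-height at tray origin lower [0.61502644 0.24378973 0.07876251]
```

```bash
python3 -c "
import cv2,numpy as np
a=cv2.imread('pics/o_top.png');b=cv2.imread('pics/o_scene.png');h=580
f=lambda i:cv2.resize(i,(390,h*390//540 if 0 else 480))
cv2.imwrite('pics/o2.png',np.hstack([f(a),f(b)]))"
```

```text
(no output)
```

View pics/o2.png

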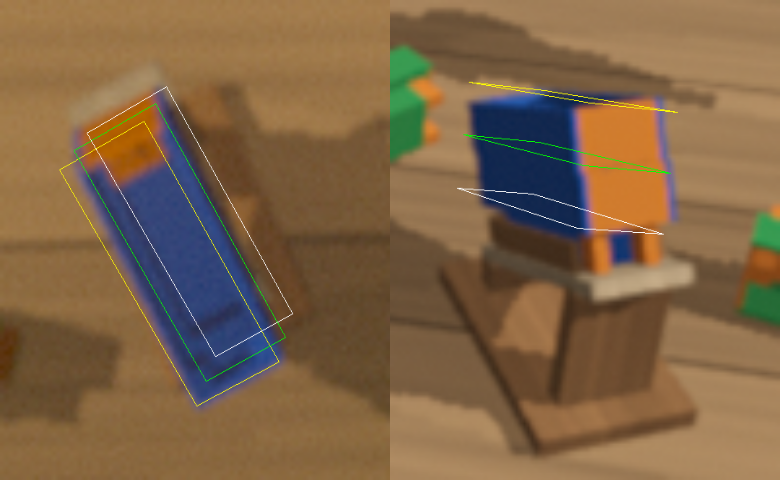

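```bash
sed -i "s/'zy'/'ZY'/" h.py; python3 fit.py;python3 -c "
import cv2,numpy as np
a=cv2.imread('pics/o_top.png');b=cv2.imread('pics/o_scene.png');h=580
f=lambda i:cv2.resize(i,(390,h*390//540 if 0 else 480))
cv2.imwrite('pics/o3.png',np.hstack([f(a),f(b)]))"
```

```text
upper [0.59655649 0.25230701 0.10764267 0.44893402] 25.722024357897116
[[-0.9  0.1]
 [ 0.   0.1]
 [-0.7  0.4]
 [-0.  -0.3]
 [ 0.2 -0.3]
 [-0.7  1. ]
 [-0.9 -0.7]
 [-0.1  0.3]
 [ 0.1 -0.2]]
board-height at tray origin lower [0.61232242 0.25990211 0.07733178]
```

View pics/o3.png

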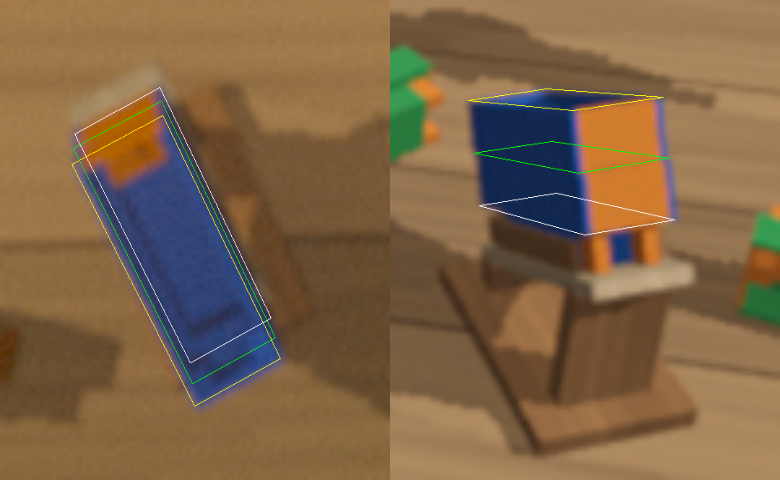

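Both fits are within about 1 px. The loaded tray is at (0.541, -0.214) with yaw 67.4°. The upper tray has its origin at (0.597, 0.252, 0.108) with yaw 25.7°, and the board height this implies agrees with the stated 78 mm.

Candidates in the top picture:
- Blue pair on the rack at (181,196): orange end up the slope, so these are tray_upper and tray_lower.
- Purple at (255,130) and green at (112,215) and (240,252): wrong colour and on the bench.

The crop c1 confirms the choice.

```bash
cat >> h.py <<'E'
UP=[0.5966,0.2523,0.1076,0.449]; LD=[0.5406,-0.2139,0,1.1768]
def go(pos,yaw,obs=None):
    """rows shift (mm, tool axes) and turn to TCP pos, tool-x yaw deg (exact, not mod 180)"""
    o=obs or ctrl.get_obs();Rm=R.from_euler('xyz',o['orientation'],degrees=True).as_matrix()
    d=Rm.T@(np.array(pos)-o['tool_pos'])*1000
    dy=(yaw-o['orientation'][2]+180)%360-180
    print('shift',d.round(1),'turn',round(-np.radians(dy),3),'deg',round(dy,1),'cur',o['tool_pos'].round(4),o['orientation'].round(1),'t',round(o['clock'],2))
def gp(p,tilt,h,u=0):  # TCP for grasp at tray (u,0,h)
    return pts(p,tilt,np.array([[u,0,h]]))[0]-[0,0,.019]
E
python3 - <<'E'
from h import *
g=gp(UP,np.radians(30),.050);print(g)
go(g+[-.02,0,.13],-64.3)
ct=cam('top');print(atz(ct,[(240,252),(255,130),(298,203),(250,190)],.05).round(3))
E
```

```text
[0.57407796 0.24144838 0.13190127]
shift [225.8 -57.4 404.4] turn -0.875 deg 50.2 cur [0.2794 0.6144 0.2045] [ -90.    -0.  -114.5] t 0.5
[[ 0.431  0.089  0.05 ]
 [ 0.799  0.039  0.05 ]
 [ 0.571 -0.084  0.05 ]
 [ 0.613  0.057  0.05 ]]
```

```bash
python3 -m crank '[[[-1,30,-55,50,-0.1],[-1,226,-57,404,-0.875],[-1,226,-57,404,-0.875],[-1,226,-57,404,-0.875],[-1,226,-57,404,-0.875],[-1,226,-57,404,-0.875],[-1,226,-57,404,-0.875],[-1,226,-57,404,-0.875],[-1,226,-57,404,-0.875],[-1,226,-57,404,-0.875],[-1,226,-57,404,-0.875]]]'
python3 - <<'E'
from h import *
g=gp(UP,np.radians(30),.050)
o=ctrl.get_obs();go(g,-64.3,o);print(o['joint_pos'].round(1))
im=ctrl.snapshot('wrist');c=cam('wrist',o)
im=im.copy()
q=proj(c,pts(UP,np.radians(30))).astype(int)[[0,1,3,2]]
cv2.polylines(im,[q],True,(255,255,0),1);save(im,'w1.png')
E
```

```text
clock: 1.88
tool_pos: [0.5531, 0.2423, 0.2616]
orientation: [-90.0, 0.0, -64.3]
force: [0.1, -0.1, 0.2]
opening: 0.0872
shift [  9.9 129.7  18.5] turn 0.001 deg -0.0 cur [0.5531 0.2423 0.2616] [-90.    0.  -64.3] t 1.88
[ 42.2  12.1  -3.6  -0.  -74.3  73.6]
```

View pics/w1.png

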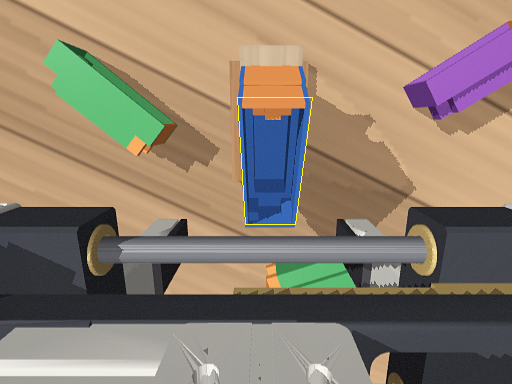

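The wrist picture shows the tray rim where predicted: low end at (248–297, 225), orange end at (238–310, 98). Next I descend and grip.

```bash
python3 -m crank '[[[-1,10,30,18.5,0],[-1,10,80,18.5,0],[-1,10,115,18.5,0],[-1,10,130,18.5,0],[-1,10,130,18.5,0],[-1,10,130,18.5,0],[1,10,130,18.5,0],[1,10,130,18.5,0],[1,10,130,18.5,0],[1,10,130,18.5,0]]]'
python3 - <<'E'
from h import *
g=gp(UP,np.radians(30),.050)
go(g,-64.3)
save(ctrl.snapshot('wrist'),'w2.png')
E
```

```text
clock: 3.18
tool_pos: [0.5747, 0.2406, 0.1319]
orientation: [-90.0, 0.0, -64.3]
force: [-0.9, -0.2, 2.5]
opening: 0.0597
shift [-1.   0.  -0.2] turn -0.0 deg 0.0 cur [0.5747 0.2406 0.1319] [-90.    0.  -64.3] t 3.17
```

View pics/w2.png

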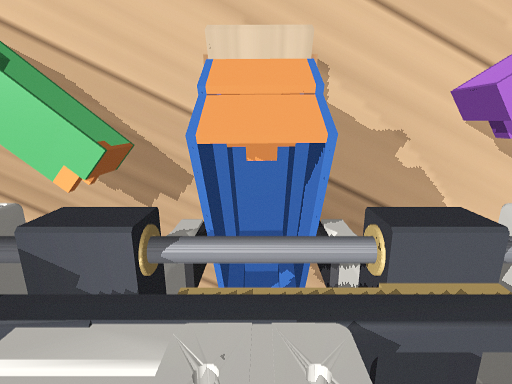

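```bash
python3 -m crank '[[[1,0,-4.3,-2.5,0],[1,0,-13,-7.5,0],[1,0,-26,-15,0],[1,0,-40,-23,0],[1,0,-52,-30,0],[1,0,-52,-30,0]]]'
python3 - <<'E'
from h import *
save(ctrl.snapshot('scene'),'s3.png',(260,130,180,160),3)
save(ctrl.snapshot('wrist'),'w3.png')
E
```

```text
clock: 3.98
tool_pos: [0.5476, 0.2276, 0.1853]
orientation: [-89.9, 0.0, -64.3]
force: [0.1, 0.1, -1.9]
opening: 0.0596
```

View pics/s3.png

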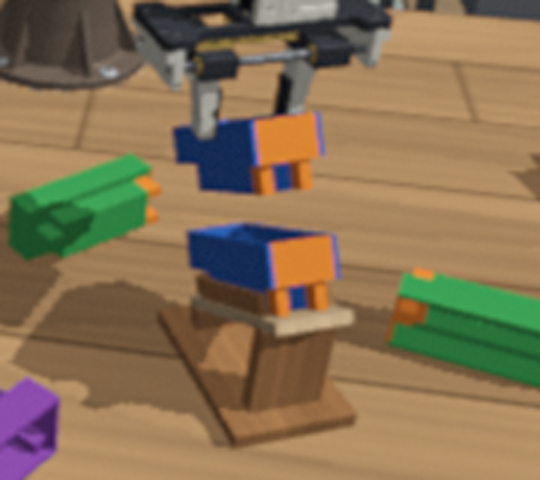

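View pics/w3.png

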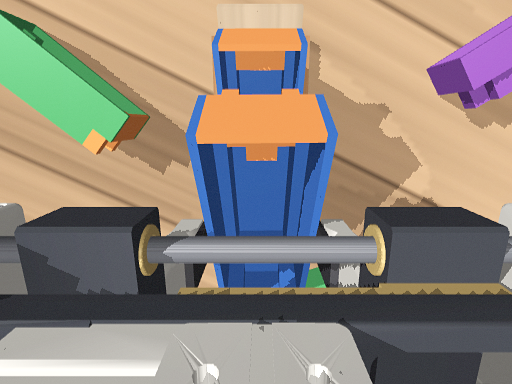

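tray_lower stayed in the rack at wrist pixels (215–305, 30–95), and tray_upper hangs in the grip with its 30° tilt. Next I carry it to a free patch of bench to level it.

```bash
python3 - <<'E'
from h import *
go([.6536,.0928,.0823+.015-.019],157.4)
E
```

```text
shift [167.4 105.3  37.3] turn 2.413 deg -138.3 cur [0.5474 0.2275 0.1836] [-90.    0.  -64.3] t 4.08
```

```bash
python3 -m crank '[[[1,0,-60,-5,0],[1,50,-70,5,0.18],[1,105,-70,20,0.36],[1,150,-70,30,0.54],[1,167,-70,37,0.72],[1,167,-70,37,2.413],[1,167,-70,37,2.413],[1,167,-70,37,2.413],[1,167,-70,37,2.413],[1,167,-40,37,2.413],[1,167,0,37,2.413],[1,167,40,37,2.413]]]'
python3 - <<'E'
from h import *
go([.6536,.0928,.0823+.015-.019],157.4)
E
```

```text
clock: 5.58
tool_pos: [0.6531, 0.0929, 0.1416]
orientation: [-90.0, -0.1, 178.9]
force: [1.0, 0.7, -1.7]
opening: 0.0599
shift [-0.6 63.3  0.1] turn 0.375 deg -21.5 cur [0.6531 0.0929 0.1416] [-9.000e+01 -1.000e-01  1.789e+02] t 5.58
```

```bash
python3 -m crank '[[[1,-0.5,0,0,0.375],[1,-0.5,20,0,0.375],[1,-0.5,50,0,0.375],[1,-0.5,63,0,0.375],[1,-0.5,63,0,0.375]]]'
python3 - <<'E'
from h import *
go([.6536,.0928,.0823-.019],157.4)
save(ctrl.snapshot('scene'),'s4.png',(180,130,180,160),4)
save(ctrl.snapshot('wrist'),'w4.png')
E
```

```text
clock: 6.2
tool_pos: [0.6532, 0.0926, 0.0792]
orientation: [-89.9, -0.1, 157.8]
force: [-0.2, 0.5, -0.8]
opening: 0.0595
shift [-0.3 15.9 -0.4] turn 0.006 deg -0.4 cur [0.6532 0.0926 0.0792] [-8.990e+01 -1.000e-01  1.578e+02] t 6.2
```

View pics/s4.png

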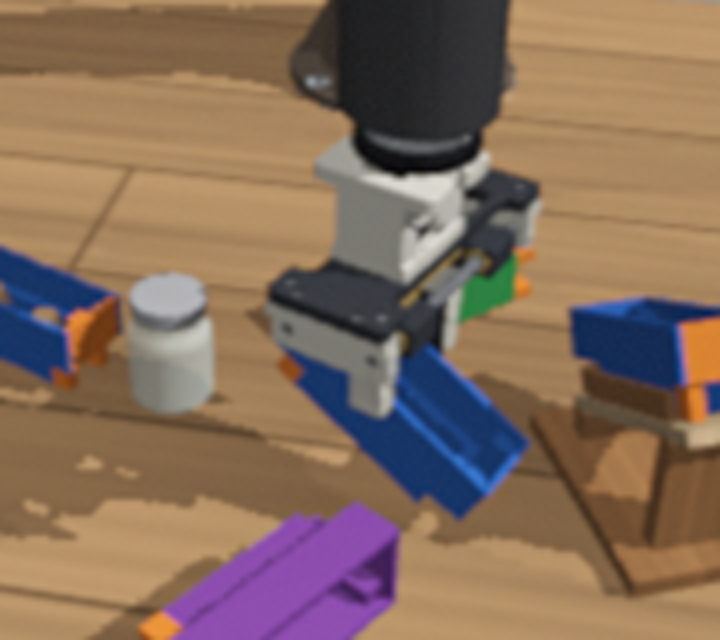

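View pics/w4.png

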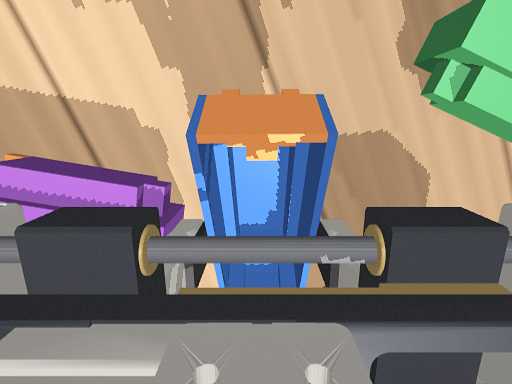

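```bash
python3 -m crank '[[[1,0,12,0,0],[1,0,16,0,0],[1,0,20,7,0],[1,0,24.6,13.7,0],[1,0,30,20,0],[1,0,36,25.6,0],[1,0,42,31,0],[1,0,49,35.5,0],[1,0,49.5,35.5,0]]]'
python3 - <<'E'
from h import *
save(ctrl.snapshot('scene'),'s5.png',(180,130,180,160),4)
save(ctrl.snapshot('wrist'),'w5.png')
E
```

```text
clock: 7.42
tool_pos: [0.6399, 0.0583, 0.0313]
orientation: [-89.9, 0.0, 157.7]
force: [-2.6, -3.5, 5.0]
opening: 0.0595
```

View pics/s5.png

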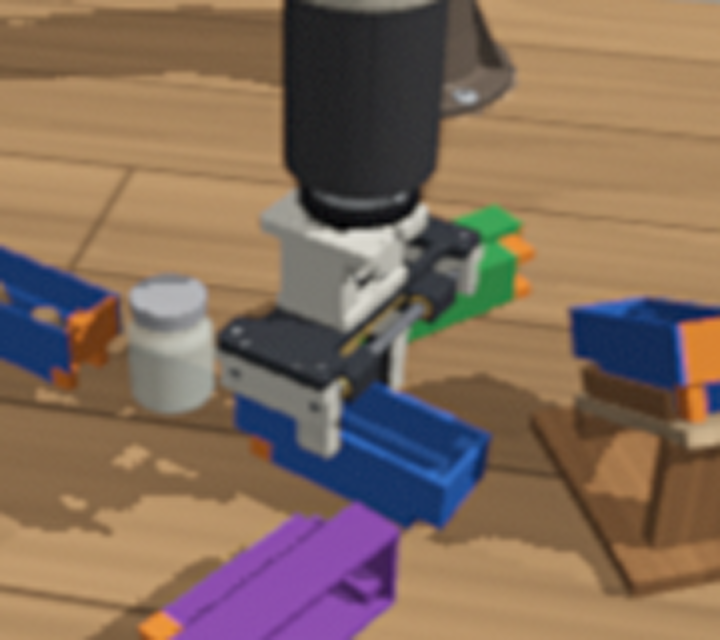

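View pics/w5.png

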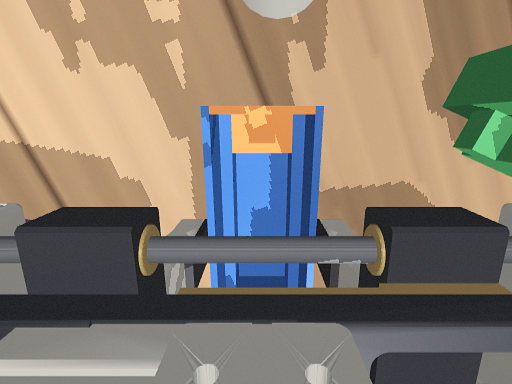

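Levelling worked: the wrist view shows the orange rim at row 106 (x 202–323), seen square. I release so it settles flat, then re-grip.

```bash
python3 -m crank '[[[-0.4,0,0,0,0],[-0.4,0,0,0,0],[-0.4,0,0,0,0],[1,0,0,0,0],[1,0,0,0,0],[1,0,0,0,0],[1,0,0,0,0]]]'
python3 - <<'E'
from h import *
o=ctrl.get_obs();im=ctrl.snapshot('wrist');save(im,'w6.png',(150,60,220,120),3.5)
c=cam('wrist',o)
print(o['tool_pos'],o['orientation'][2])
# predicted rim of orange end if centred, for u offsets
for u in(-.005,0,.005):
    p=[o['tool_pos'][0],o['tool_pos'][1],0,np.radians(o['orientation'][2]+90)]
    P=pts(p,0)+ u*np.array([np.cos(p[3]),np.sin(p[3]),0]); print(u,proj(c,P[:2]).round(1).tolist())
E
```

```text
clock: 8.4
tool_pos: [0.6402, 0.0601, 0.0309]
orientation: [-90.0, -0.0, 157.7]
force: [-0.8, 0.3, -0.7]
opening: 0.0595
[0.64019403 0.06007227 0.03090994] 157.73613840316784
-0.005 [[199.6, 99.0], [319.7, 99.1]]
0 [[199.0, 88.4], [320.2, 88.5]]
0.005 [[198.5, 77.6], [320.7, 77.7]]
```

View pics/w6.png

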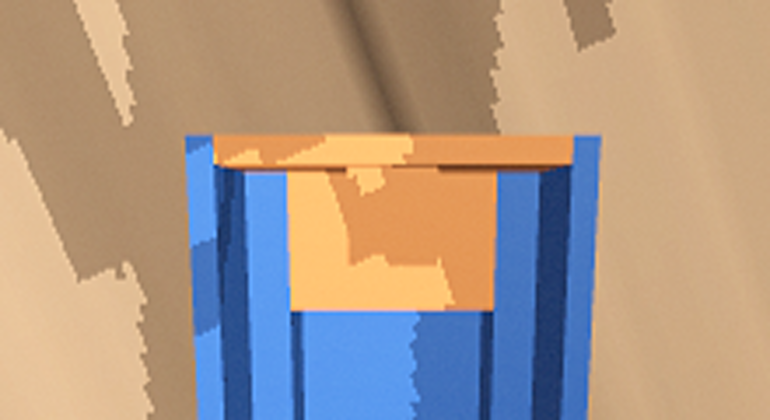

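```bash
python3 -m crank '[[[1,0,-20,0,0],[1,0,-70,0,0],[1,0,-120,5,0],[1,0,-140,50,0],[1,0,-140,100,0],[1,0,-140,100,0],[1,0,-140,100,0]]]'
python3 - <<'E'
from h import *
o=ctrl.get_obs();im=ctrl.snapshot('wrist').copy();print(o['tool_pos'],o['orientation'])
cv2.imwrite('pics/w7raw.png',im[:,:,::-1])
c=cam('wrist',o);q=proj(c,pts(LD,0)).round().astype(int);print(q.tolist());cv2.polylines(im,[q[[0,1,3,2]]],True,(255,255,0),1)
save(im,'w7.png',None,1.5)
E
```

```text
clock: 9.32
tool_pos: [0.6025, -0.0326, 0.1711]
orientation: [-90.0, 0.0, 157.7]
force: [0.1, 0.1, -0.4]
opening: 0.0594
[ 0.60247115 -0.03259694  0.171143  ] [-9.00129804e+01  9.01015901e-03  1.57698884e+02]
[[280, 70], [216, 70], [284, -142], [210, -143]]
```

View pics/w7.png

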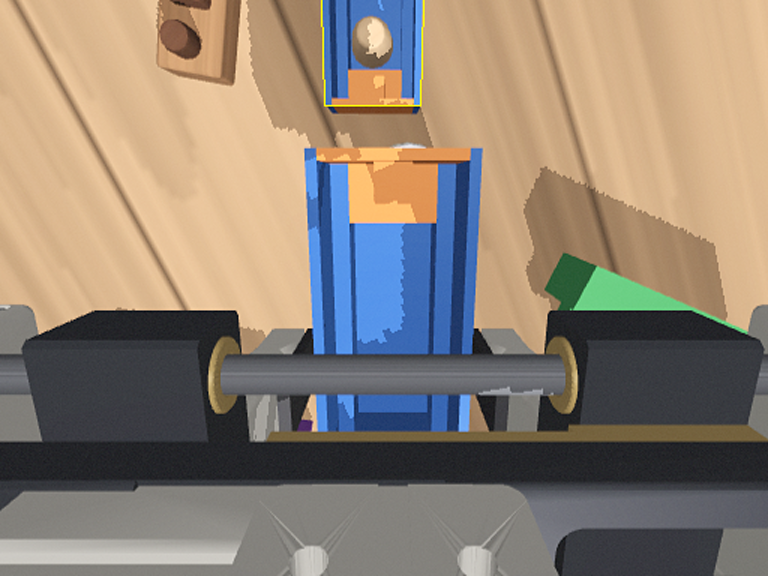

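```bash
python3 - <<'E'
from h import *
b=atz(cam('top'),[(383,236)],.04)[0];print(b)
h=np.array([np.cos(LD[3]),np.sin(LD[3])]);d=b[:2]-LD[:2];print('bottle in loaded frame',d@h,d@[-h[1],h[0]])
j=atz(cam('top'),[(300.3,202)],.085)[0][:2]-LD[:2];print('jar',j@h,j@[-h[1],h[0]])
go([LD[0]-.0045*h[0],LD[1]-.0045*h[1],.130],157.43)
E
```

```text
[ 0.47011291 -0.32869064  0.04      ]
bottle in loaded frame -0.13305434432645982 0.021020516763385757
jar 0.1278408730961354 0.023203221360679278
shift [-11.4  41.  196.2] turn 0.005 deg -0.3 cur [ 0.6026 -0.0321  0.171 ] [-90.   -0.  157.7] t 9.38
```

```bash
python3 -m crank '[[[1,-4,0,50,0.005],[1,-8,0,100,0.005],[1,-11.4,0,150,0.005],[1,-11.4,0,185,0.005],[1,-11.4,0,196,0.005],[1,-11.4,10,196,0.005],[1,-11.4,35,196,0.005],[1,-11.4,51,196,0.005],[1,-11.4,61,196,0.005],[1,-11.4,71,196,0.005],[1,-11.4,71,196,0.005]]]'
python3 - <<'E'
from h import *
h=np.array([np.cos(LD[3]),np.sin(LD[3])])
o=ctrl.get_obs();go([LD[0]-.0045*h[0],LD[1]-.0045*h[1],.083],157.43,o)
im=ctrl.snapshot('scene');cv2.imwrite('pics/s8raw.png',im[:,:,::-1]);save(im,'s8.png',(120,110,140,120),5.5)
im=ctrl.snapshot('wrist').copy();save(im,'w8.png',None,1.5)
E
```

```text
clock: 10.75
tool_pos: [0.5386, -0.2179, 0.0994]
orientation: [-90.0, -0.1, 157.5]
force: [-0.0, -0.5, -1.7]
opening: 0.0597
shift [-0.4 16.4 -0. ] turn 0.001 deg -0.0 cur [ 0.5386 -0.2179  0.0994] [-9.000e+01 -1.000e-01  1.575e+02] t 10.75
```

View pics/s8.png

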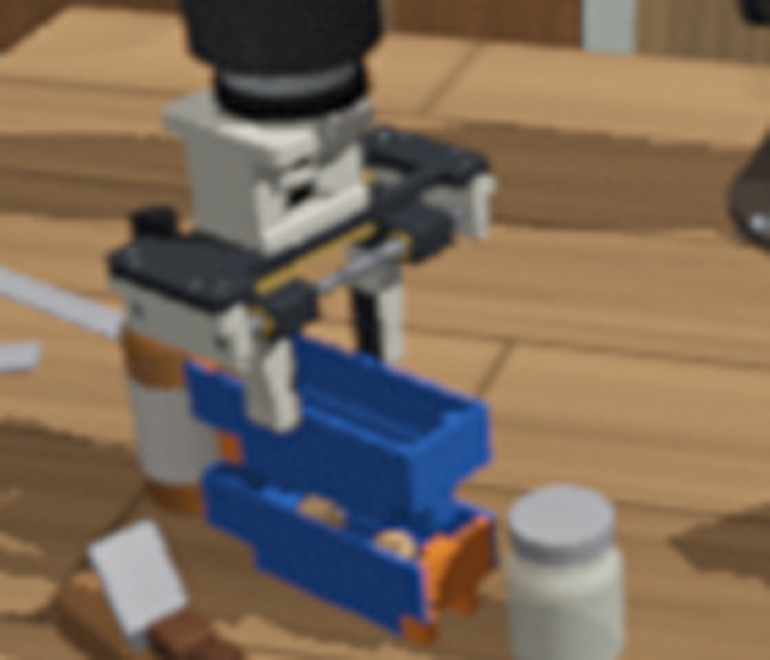

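View pics/w8.png

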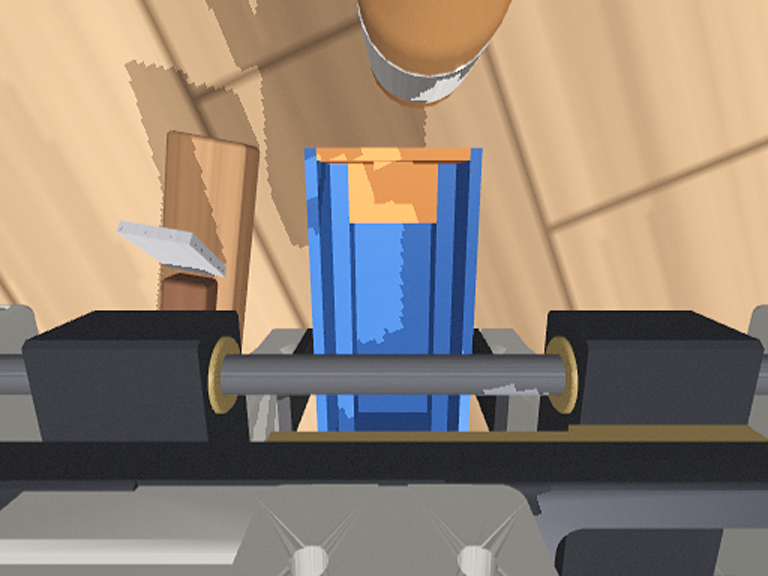

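```bash
python3 - <<'E'
from h import *
c=cam('scene')
q=lambda P:((proj(c,P)-[120,110]+.5)*5.5-.5).round().astype(int)
im=cv2.imread('pics/s8raw.png')[110:230,120:260];im=cv2.resize(im,None,fx=5.5,fy=5.5)
a=q(pts(LD,0));b=q(pts([LD[0],LD[1],.0684,LD[3]+np.pi],0));print(a.tolist(),b.tolist())
for k in(a,b):cv2.polylines(im,[k[[0,1,3,2]]],True,(0,255,255),1)
cv2.imwrite('pics/s8o.png',im[150:])
E
```

```text
[[496, 514], [419, 569], [278, 423], [198, 471]] [[180, 362], [263, 317], [408, 455], [488, 403]]
```

View pics/s8o.png

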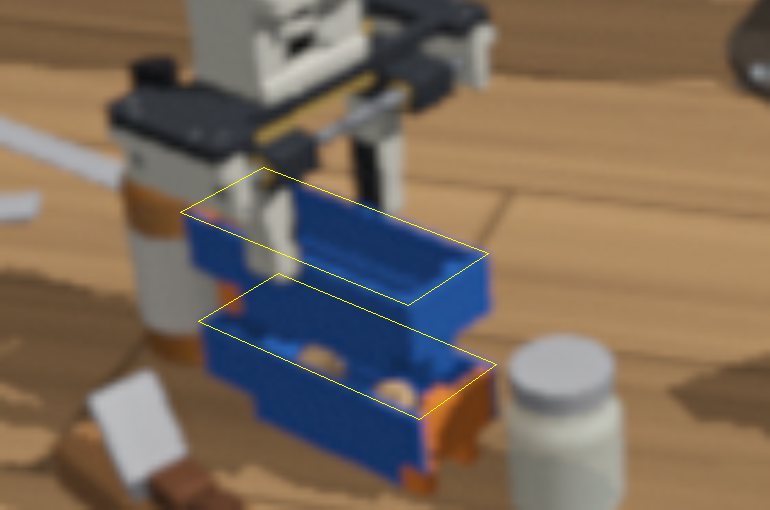

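Held and loaded trays show the same small offset from the overlay, so they agree to about 2 mm. I lower it now.

```bash
python3 -m crank '[[[1,0,6,0,0],[1,0,11,0,0],[1,0,15,0,0],[1,0,17,0,0],[1,0,17,0,0]]]'
python3 - <<'E'
from h import *
save(ctrl.snapshot('scene'),'s9.png',(120,110,140,120),5.5)
E
```

```text
clock: 11.48
tool_pos: [0.5389, -0.2181, 0.0831]
orientation: [-90.0, 0.0, 157.5]
force: [-0.2, -0.4, -2.1]
opening: 0.0592
```

View pics/s9.png

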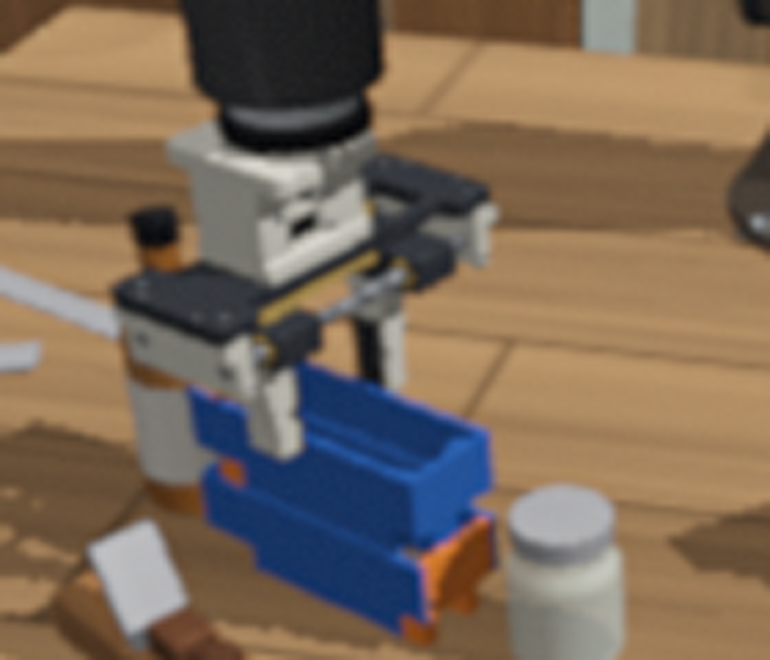

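```bash
python3 -m crank '[[[1,0,1.5,0,0],[1,0,2.5,0,0],[1,0,2.5,0,0]]]'
```

```text
clock: 11.9
tool_pos: [0.5391, -0.2183, 0.0827]
orientation: [-90.0, 0.1, 157.5]
force: [-4.2, 2.8, 16.0]
opening: 0.0594
```

Contact came at the expected height (underside ≈ 52 mm). I release and retreat.

```bash
python3 -m crank '[[[-0.4,0,0,0,0],[-0.6,0,0,0,0],[-0.6,0,0,0,0],[-0.6,0,-20,0,0],[-0.6,0,-70,0,0],[-0.6,0,-120,0,0],[-0.6,0,-140,0,0],[-0.6,0,-140,0,0]]]'
python3 - <<'E'
from h import *
o=ctrl.get_obs()
for n in('scene','top','wrist'):
    im=ctrl.snapshot(n);cv2.imwrite(f'pics/p_{n}.png',im[:,:,::-1])
    save(im,f'x_{n}.png',{'scene':(120,110,140,120),'top':(280,155,130,95),'wrist':None}[n],{'scene':5.5,'top':6,'wrist':1.5}[n])
print(o['tool_pos'],o['orientation'])
E
```

```text
clock: 12.9
tool_pos: [0.5398, -0.2183, 0.2224]
orientation: [-90.1, 0.2, 157.5]
force: [0.2, -0.0, -0.7]
opening: 0.07
[ 0.53975551 -0.21831787  0.22237081] [-90.05258214   0.19202893 157.45644442]
```

View pics/x_scene.png

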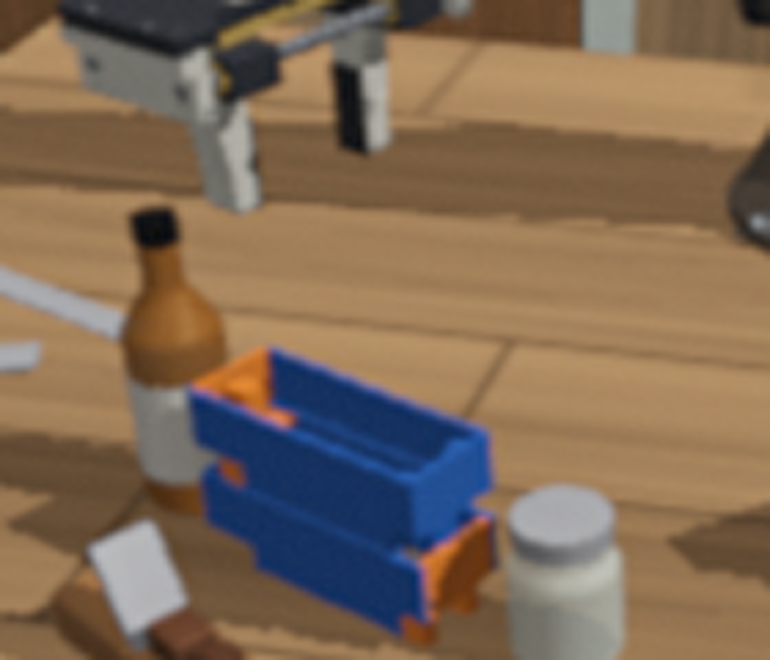

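View pics/x_wrist.png

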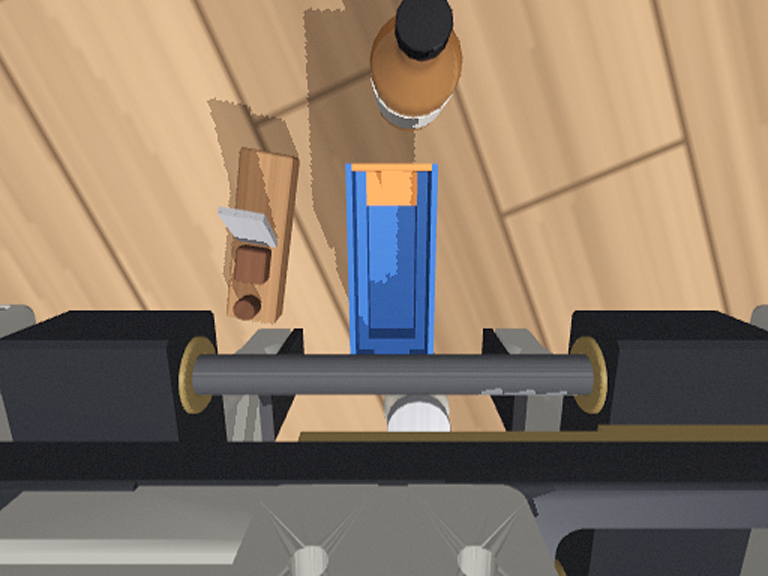

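tray_upper stands level on the loaded tray with opposite orange ends: its orange end is at wrist (345–438, 164), the loaded tray's orange at scene (455,575). Bottle, jar and plane are unmoved. Next is tray_lower.

```bash
cat >> h.py <<'E'
_R,_o=Tray(UP,np.radians(30)); LO=list(_o-.035*_R[:,2])+[UP[3]]
E
python3 - <<'E'
from h import *
t=np.radians(30)
# measured upper on loaded from wrist pic
im=cv2.imread('pics/p_wrist.png')
o=dict(tool_pos=np.array([.53976,-.21832,.22237]),orientation=np.array([-90.05,.19,157.456]))
c=cam('wrist',o);P=atz(c,np.array([(345,164),(438,164)])/1.5,.112);print(P.round(4),pts([LD[0],LD[1],.052,LD[3]+np.pi],0).round(4)[:2])
g=gp(LO,t,.047);print(LO,g)
go(g+[.03,.01,.11],115.7)
E
```

```text
[[ 0.5388 -0.2994  0.112 ]
 [ 0.4831 -0.2762  0.112 ]] [[ 0.5376 -0.2993  0.112 ]
 [ 0.4822 -0.2763  0.112 ]]
[np.float64(0.6123654283078387), np.float64(0.2598961352193336), np.float64(0.07728911086754464), 0.449] [0.59119471 0.24969561 0.0989923 ]
shift [ 106.5   10.4 -473. ] turn 0.729 deg -41.7 cur [ 0.5382 -0.218   0.2193] [-9.000e+01 -1.000e-01  1.574e+02] t 13.05
```

View pics/x_top.png

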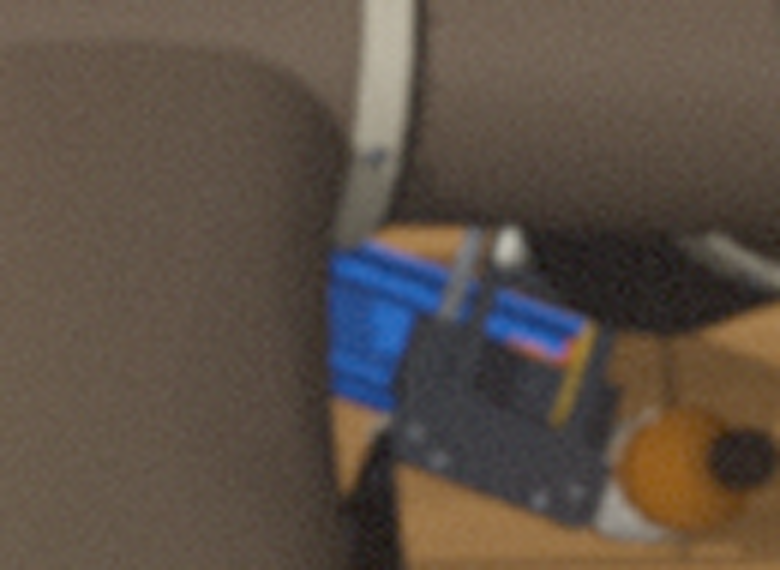

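```bash
python3 -m crank '[[[-1,0,-20,-30,0],[-1,15,-25,-90,0.1],[-1,35,-25,-150,0.25],[-1,55,-25,-210,0.4],[-1,70,-25,-270,0.55],[-1,85,-25,-330,0.7],[-1,95,-25,-390,0.729],[-1,106,-25,-440,0.729],[-1,106,-10,-473,0.729],[-1,106,-10,-473,0.729],[-1,106,-10,-473,0.729]]]'
python3 - <<'E'
from h import *
t=np.radians(30)
o=ctrl.get_obs();go(gp(LO,t,.047),115.7,o)
im=ctrl.snapshot('wrist').copy();cv2.imwrite('pics/w10raw.png',im[:,:,::-1])
q=proj(cam('wrist',o),pts(LO,t)).round().astype(int)[[0,1,3,2]];print(q.tolist())
cv2.polylines(im,[q],True,(255,255,0),1);save(im,'w10.png',None,1.5)
E
```

```text
clock: 14.42
tool_pos: [0.6218, 0.2588, 0.2293]
orientation: [-89.9, 0.0, 115.7]
force: [0.2, 0.0, -0.2]
opening: 0.0879
shift [  5.1 130.4  31.3] turn -0.0 deg 0.0 cur [0.6218 0.2588 0.2293] [-89.9   0.  115.7] t 14.43
[[300, 232], [232, 232], [237, 80], [294, 80]]
```

View pics/w10.png

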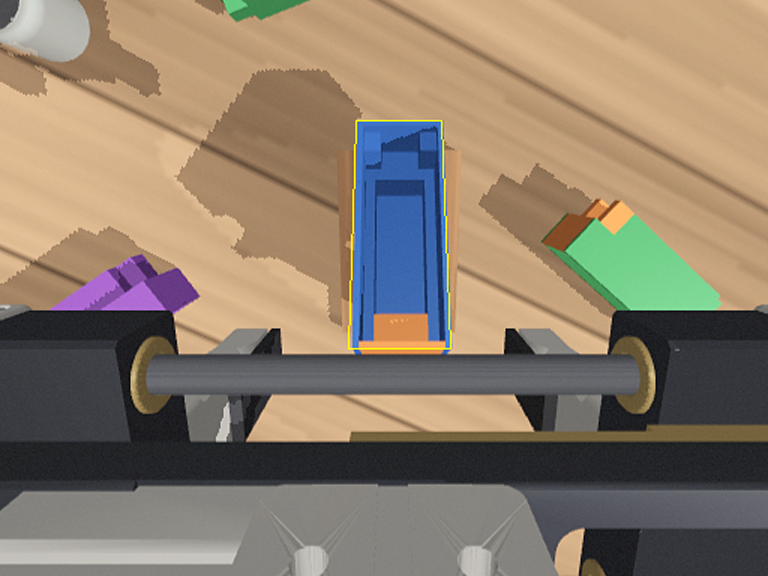

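tray_lower matches the overlay: low end at (358–442, 121), orange rim at (349–451, 348). Now descend and grip.

```bash
python3 -m crank '[[[-1,5,30,31,0],[-1,5,80,31,0],[-1,5,115,31,0],[-1,5,130,31,0],[-1,5,130,31,0],[-1,5,130,31,0],[1,5,130,31,0],[1,5,130,31,0],[1,5,130,31,0],[1,5,130,31,0]]]'
python3 - <<'E'
from h import *
go(gp(LO,np.radians(30),.047),115.7)
E
python3 -m crank '[[[1,0,-4.3,2.5,0],[1,0,-13,7.5,0],[1,0,-30,17,0],[1,0,-48,28,0],[1,0,-60,35,0],[1,0,-60,35,0]]]'
python3 - <<'E'
from h import *
save(ctrl.snapshot('scene'),'s11.png',(260,110,180,160),4)
go([.626,.027,.0823+.015-.019-.003],157.4)
E
```

```text
clock: 15.72
tool_pos: [0.5922, 0.2505, 0.1008]
orientation: [-90.0, 0.0, 115.7]
force: [-0.5, 0.1, 2.4]
opening: 0.0597
shift [-0.3  1.8  1.3] turn -0.0 deg 0.0 cur [0.5922 0.2505 0.1008] [-90.    0.  115.7] t 15.72
clock: 16.48
tool_pos: [0.5607, 0.2355, 0.1625]
orientation: [-90.2, -0.0, 115.7]
force: [-0.1, 0.2, -1.9]
opening: 0.0597
shift [-216.2   86.    31.5] turn -0.728 deg 41.7 cur [0.5605 0.2354 0.1614] [-90.1  -0.  115.7] t 16.52
```

View pics/s11.png

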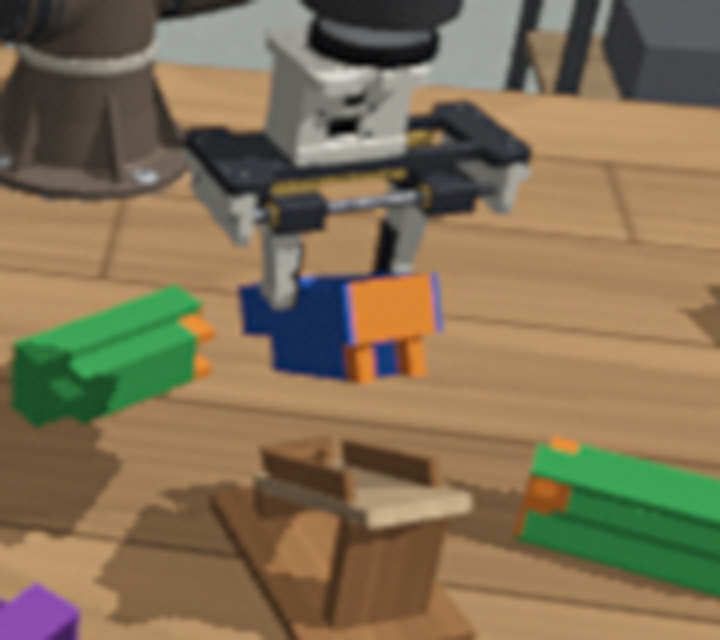

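```bash
python3 -m crank '[[[1,0,-55,3,0],[1,-40,-65,10,-0.18],[1,-100,-65,15,-0.36],[1,-160,-65,25,-0.54],[1,-205,-60,31,-0.728],[1,-216,-30,31,-0.728],[1,-216,20,31,-0.728],[1,-216,65,31,-0.728],[1,-216,86,31,-0.728],[1,-216,86,31,-0.728],[1,-216,86,31,-0.728]]]'
python3 - <<'E'
from h import *
go([.626,.027,.0624],157.4)
save(ctrl.snapshot('scene'),'s12.png',(180,130,180,160),4)
E
```

```text
clock: 17.9
tool_pos: [0.627, 0.0273, 0.0752]
orientation: [-90.0, 0.0, 157.4]
force: [0.3, 0.6, -0.8]
opening: 0.0595
shift [ 0.8 12.8  0.7] turn 0.0 deg -0.0 cur [0.627  0.0273 0.0752] [-90.    0.  157.4] t 17.9
```

View pics/s12.png

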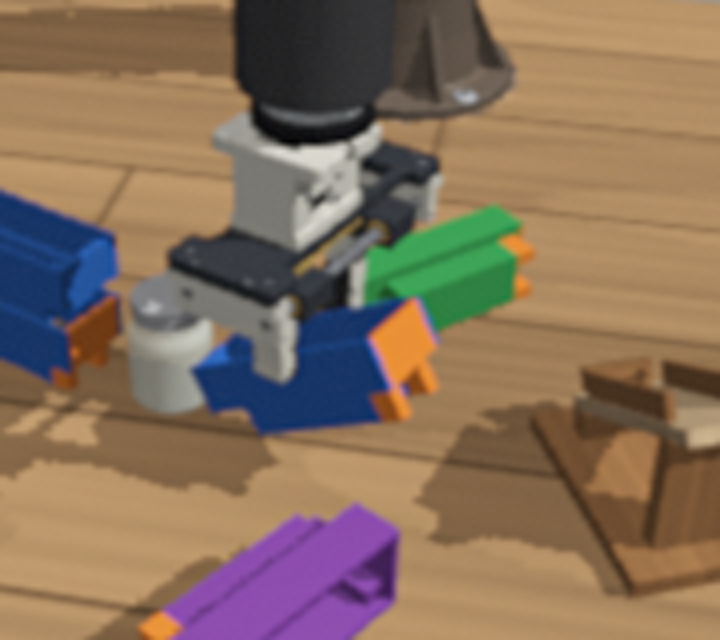

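```bash
python3 -m crank '[[[1,0,9,0,0],[1,0,13,0,0],[1,0,17,-7,0],[1,0,21.5,-13.7,0],[1,0,27,-20,0],[1,0,32.5,-25.6,0],[1,0,39,-31,0],[1,0,45.5,-35.5,0],[1,0,46,-35.5,0]]]'
python3 - <<'E'
from h import *
save(ctrl.snapshot('scene'),'s13.png',(180,130,180,160),4)
E
```

```text
clock: 19.08
tool_pos: [0.6421, 0.062, 0.0292]
orientation: [-90.2, 0.2, 157.5]
force: [1.5, 2.6, 5.7]
opening: 0.0595
```

View pics/s13.png

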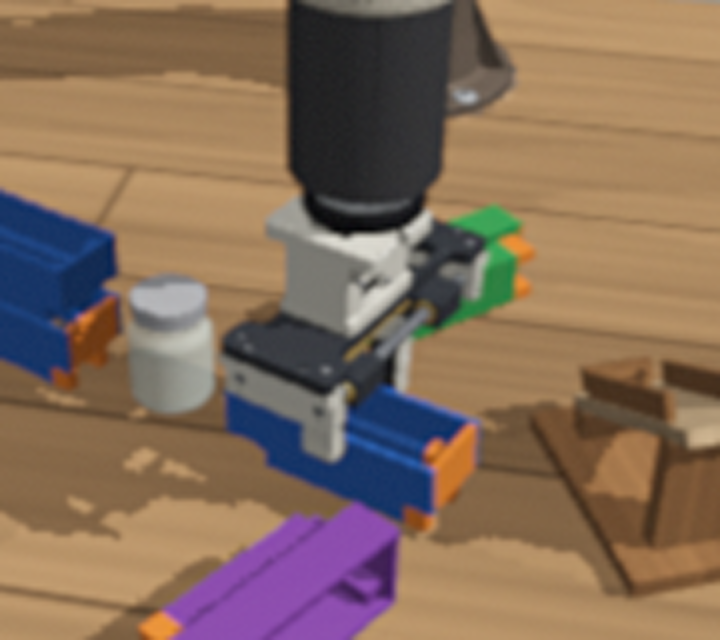

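Level again. Release, re-grip, and measure how far the grip is off the tray's middle.

```bash
python3 -m crank '[[[-0.4,0,0,0,0],[-0.4,0,0,0,0],[-0.4,0,0,0,0],[1,0,0,0,0],[1,0,0,0,0],[1,0,0,0,0],[1,0,0,0,0]]]'
python3 - <<'E'
from h import *
o=ctrl.get_obs();im=ctrl.snapshot('wrist');save(im,'w14.png',(150,60,220,120),3.5)
c=cam('wrist',o);print(o['tool_pos'],o['orientation'])
for u in(-.005,0,.005):
    p=[o['tool_pos'][0],o['tool_pos'][1],0,np.radians(o['orientation'][2]+90)]
    P=pts(p,0)+ u*np.array([np.cos(p[3]),np.sin(p[3]),0]); print(u,proj(c,P[:2]).round(1).tolist())
E
```

```text
clock: 20.0
tool_pos: [0.6396, 0.0598, 0.0284]
orientation: [-90.0, -0.0, 157.4]
force: [0.6, -1.3, -1.0]
opening: 0.0593
[0.63962346 0.0597956  0.02839085] [-8.99771439e+01 -2.80326780e-02  1.57389874e+02]
-0.005 [[198.5, 98.6], [320.7, 98.7]]
0 [[197.9, 87.8], [321.2, 87.9]]
0.005 [[197.4, 76.9], [321.8, 76.9]]
```

View pics/w14.png

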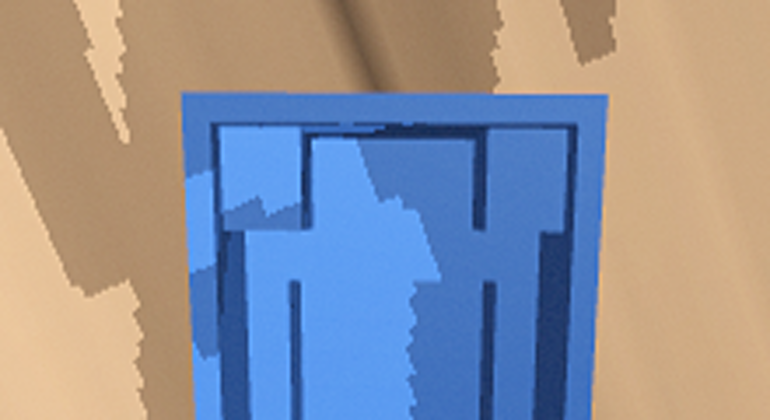

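```bash
python3 - <<'E'
from h import *
go([.541,-.2134,.150],157.43)
E
python3 -m crank '[[[1,0,-20,0,0],[1,0,-70,0,0],[1,0,-120,0,0],[1,0,-155,20,0],[1,0,-155,60,0],[1,0,-155,60,0],[1,0,-155,60,0]]]'
python3 - <<'E'
from h import *
o=ctrl.get_obs();go([.541,-.2134,.150],157.43,o);im=ctrl.snapshot('wrist').copy()
q=proj(cam('wrist',o),pts([LD[0],LD[1],.052,LD[3]+np.pi],0)).round().astype(int);print(q.tolist());cv2.polylines(im,[q[[0,1,3,2]]],True,(255,255,0),1)
save(im,'w15.png',None,1.5)
E
```

```text
shift [ -13.9 -121.5  290.2] turn -0.001 deg 0.0 cur [0.6396 0.0598 0.0284] [-90.   -0.  157.4] t 20.05
clock: 20.92
tool_pos: [0.6167, 0.0046, 0.1833]
orientation: [-90.0, -0.0, 157.4]
force: [0.2, -0.8, -1.9]
opening: 0.0598
shift [-14.   33.3 230.4] turn -0.001 deg 0.1 cur [0.6167 0.0046 0.1833] [-90.   -0.  157.4] t 20.93
[[192, -276], [285, -276], [204, 6], [281, 6]]
```

View pics/w15.png

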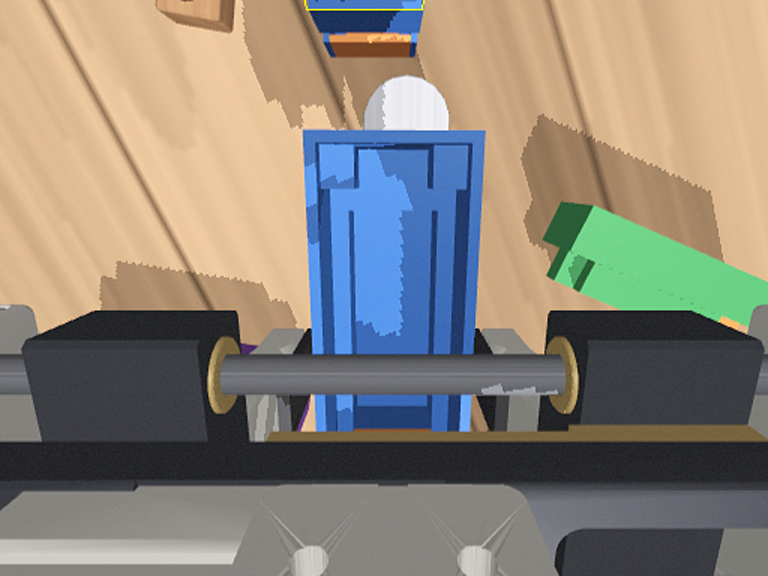

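```bash
python3 -m crank '[[[1,-4,0,50,0],[1,-8,0,100,0],[1,-14,0,150,0],[1,-14,0,200,0],[1,-14,0,225,0],[1,-14,0,230.4,0],[1,-14,10,230.4,0],[1,-14,25,230.4,0],[1,-14,33,230.4,0],[1,-14,33,230.4,0]]]'
python3 - <<'E'
from h import *
o=ctrl.get_obs();go([.541,-.2134,.1324],157.43,o)
im=ctrl.snapshot('scene');
c=cam('scene');q=lambda P:((proj(c,P)-[120,110]+.5)*5.5-.5).round().astype(int)
im=im[110:230,120:260,::-1];im=cv2.resize(im,None,fx=5.5,fy=5.5)
for k in(q(pts([LD[0],LD[1],.052,LD[3]+np.pi],0)),q(pts([LD[0],LD[1],o['tool_pos'][2]-.0284,LD[3]],0))):cv2.polylines(im,[k[[0,1,3,2]]],True,(0,255,255),1)
cv2.imwrite('pics/s16.png',im[70:])
E
```

```text
clock: 22.22
tool_pos: [0.5408, -0.2129, 0.1493]
orientation: [-90.0, -0.1, 157.4]
force: [0.8, -0.6, -2.1]
opening: 0.06
shift [-0.4 16.9  0.4] turn 0.0 deg -0.0 cur [ 0.5408 -0.2129  0.1493] [-9.000e+01 -1.000e-01  1.574e+02] t 22.23
```

View pics/s16.png

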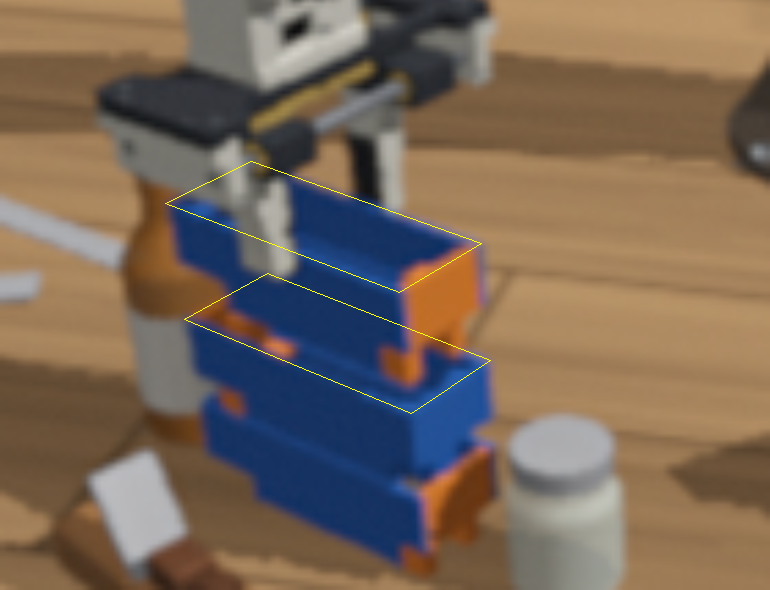

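Same overlay offset on both trays again, so they are aligned. Lower and seat.

```bash
python3 -m crank '[[[1,0,6,0.4,0],[1,0,11,0.4,0],[1,0,15,0.4,0],[1,0,17,0.4,0],[1,0,19,0.4,0],[1,0,19,0.4,0]]]'
```

```text
clock: 23.02
tool_pos: [0.5412, -0.214, 0.1323]
orientation: [-90.0, 0.0, 157.4]
force: [-1.6, 0.9, 4.2]
opening: 0.0598
```

```bash
python3 -m crank '[[[-0.4,0,0,0,0],[-0.6,0,0,0,0],[-0.6,0,0,0,0],[-0.6,0,-20,0,0],[-0.6,0,-60,0,0],[-0.6,0,-110,-20,0],[-0.6,0,-130,-70,0],[-0.6,0,-130,-120,0],[-0.6,0,-130,-170,0],[-0.6,0,-130,-180,0],[-0.6,0,-130,-180,0]]]'
python3 - <<'E'
from h import *
o=ctrl.get_obs()
for n,b,s in(('scene',(120,110,140,120),5.5),('top',(280,155,130,95),6),('wrist',None,1.5)):
    im=ctrl.snapshot(n);cv2.imwrite(f'pics/f_{n}raw.png',im[:,:,::-1]);save(im,f'f_{n}.png',b,s)
print(o['tool_pos'].tolist(),o['orientation'].tolist())
E
```

```text
clock: 24.4
tool_pos: [0.6103, -0.0472, 0.2612]
orientation: [-90.0, -0.0, 157.5]
force: [0.6, -0.4, 0.1]
opening: 0.0704
[0.6103098443408945, -0.047189408058469315, 0.2611805569343424] [-89.97759112726696, -0.031369734369966346, 157.47086296525575]
```

View pics/f_scene.png

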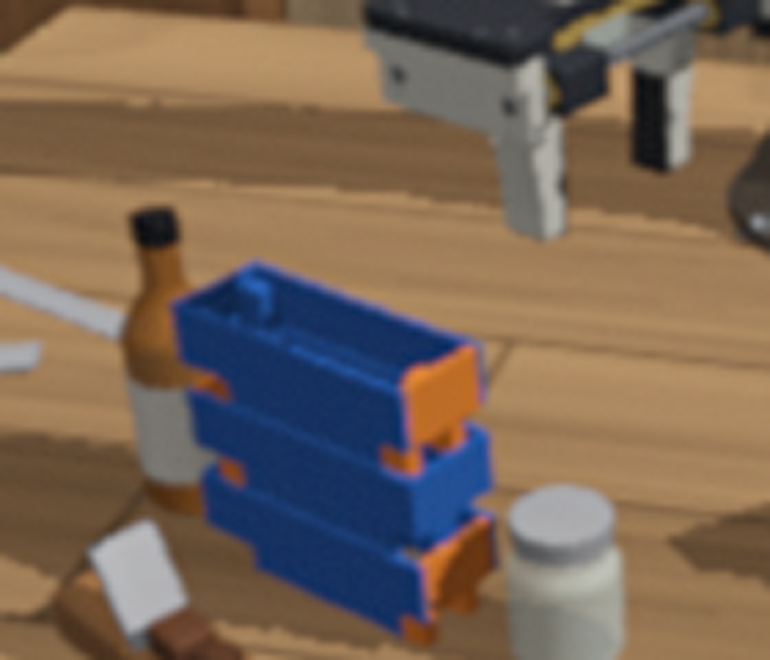

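View pics/f_top.png

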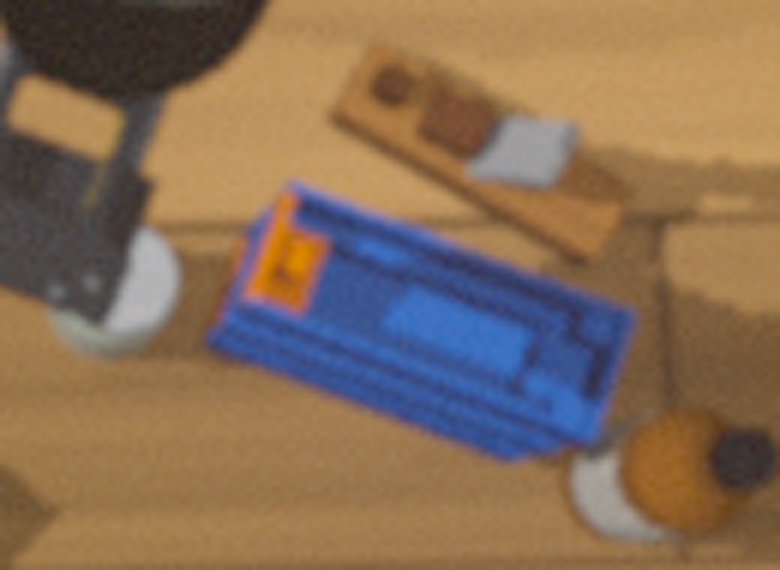

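View pics/f_wrist.png

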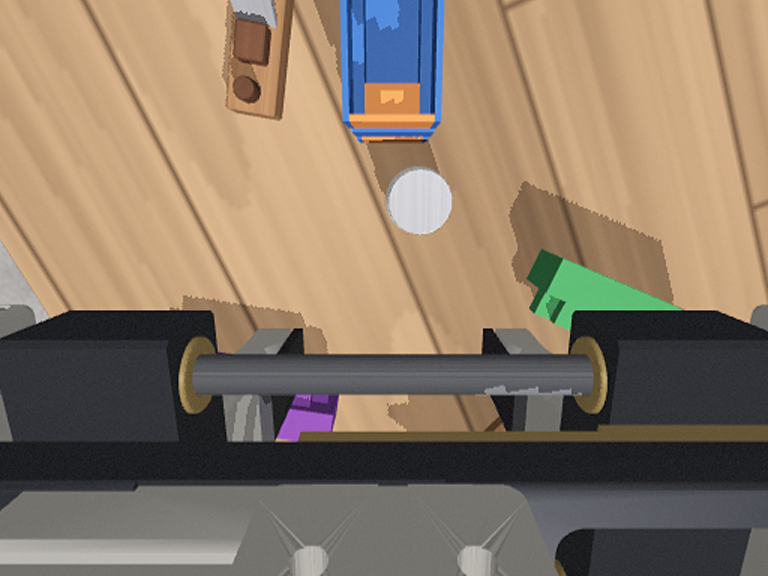

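```bash
python3 - <<'E'
from h import *
ct,cs=cam('top'),cam('scene')
def fit(z,T,S,idx,y0):
    f=lambda p:np.r_[(proj(ct,pts([p[0],p[1],p[3],p[2]],0))-T).ravel() if T is not None else [],(proj(cs,pts([p[0],p[1],p[3],p[2]],0))[idx]-S).ravel()]
    r=least_squares(f,[.54,-.21,y0,z]);d=r.x[:2]-LD[:2];h=np.array([np.cos(LD[3]),np.sin(LD[3])])
    print(r.x.round(4),'dx,dy in loaded mm',(d@h*1000).round(1),(d@[-h[1],h[0]]*1000).round(1),'yaw',np.degrees(r.x[2]).round(1),'res',np.abs(r.fun).max().round(1))
fit(.104,px([(230,312),(290,185),(592,445),(635,313)],(280,155),6),px([(482,344),(405,392),(257,264),(175,304)],(120,110),5.5),[0,1,2,3],1.18)
fit(.052,None,px([(190,390),(268,348),(412,484),(489,434)],(120,110),5.5),[0,1,2,3],1.18+np.pi)
fit(.0,None,px([(493,514),(425,573),(205,472)],(120,110),5.5),[0,1,3],1.18)
E
```

```text
[ 0.5407 -0.2136  1.1799  0.1034] dx,dy in loaded mm 0.3 -0.0 yaw 67.6 res 1.5
[ 0.5248 -0.2202  4.3208  0.0402] dx,dy in loaded mm -11.8 12.2 yaw 247.6 res 0.4
[ 0.5216 -0.2206  1.1812 -0.015 ] dx,dy in loaded mm -13.4 15.0 yaw 67.7 res 0.7
```

```bash
python3 - <<'E'
from plant import ctrl
print(ctrl.close_job(), ctrl.get_obs()['clock'])
E
```

```text
the job is handed in; nothing more can be done
the job is handed in; nothing more can be done
```

Both empty trays now stand on the loaded tray with orange ends alternating, and I handed the job in at about 24.6 s of the 61 s. I drew tray_upper, then tray_lower, out of the rack along its own z. Each was levelled by pivoting it in the grip against a free patch of bench. I then released it, gripped it again and set it on the ledges.

**Last checks:**
- **Top tray (tray_lower):** a fit to two camera pictures puts it 103 mm above the bench (104 expected), within 0.5 mm of the loaded tray in x and y, and at the right yaw.
- **Middle tray (tray_upper):** just after it was placed, the wrist picture put it about 1 mm from the target. It met the ledges at the expected height.
- **Surroundings:** bottle, jar and plane look unmoved in the last pictures. The gripper was clear of everything when I handed in.

**Disagreement:** my last fits of the two lower trays used only the scene picture. They came out 12–15 mm off in absolute position, with heights of 40 mm and -15 mm. One camera alone fixes depth poorly. The two fits agree with each other to about 3 mm in x, y and height, so I took them as no sign of a fault.

**Not seen:** the chair feet are hidden under the stack, so I could not check them at the end. The loaded tray showed no shift in the pictures.

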